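# Glaze the lantern door with the smoky diamond

## Robot

A 6-joint arm with a two-finger parallel gripper is mounted at the origin on the work surface. World frame = base frame: x ahead of the robot, y to its left, z up, the work surface at z = 0. Lengths are in m, angles in degrees, forces in N, time in s.
With the tool pointing down it reaches from about 0.4 to 0.825 m from the base axis. Payload 7 kg.
Tool frame: the origin (TCP) lies on the centre line of the jaws, within the pads' length; the fingertips stand 8 mm ahead of it and the grasp point (between the pads) lies 11 mm behind it; z points along the fingers, y is the line along which they close (so a half turn about z gives the same grasp; the last joint's range is limited). The gripper opens to 88 mm and grips with 3 to 60 N. Pads are 19 mm wide; open, the fingers measure 130 mm over their backs; the gripper's body (78 mm by 193 mm) begins 47 mm behind the grasp point.
Start: joints at [-48.925, 20.546, 0.682, 0, -70.136, -16.507], TCP at [0.281, -0.614, 0.235] pointing down, gripper open.
Joint ranges: [-176.03, 176.03], [-82.01, 121.73], [-58.28, 71.71], [-173.87, 95.51], [-174.79, -0.11], [-173.66, 173.66]. Speed limits (degrees/s): [136.94, 136.94, 172.46, 180, 180, 180].

## Interface

Orientations are given as [roll, pitch, yaw] about the fixed x, y, z axes, in that order (R = Rz(yaw) Ry(pitch) Rx(roll)).
In Python, from plant import ctrl, vision gives the robot as it stands. The module is installed in compiled form; this text tells all that it offers.
- The arm moves only by the tool move_arm, never from a script. Its argument "moves" is one flat list of numbers, 7 for each row, row after row: the finger opening in cm, from 0 to 8.76, then the shift along the tool's x, y, z in cm, then the turn, a rotation vector about the tool's x, y, z in rad. A call has 1 to 8 rows; each row shifts and turns the commanded pose from where the row before left it, along the tool's axes as they then stand; what a row does not reach is not made up. A row lasts 1/10 s, in which the tool goes at most 50 mm and 8.59 degrees, less where a joint would pass 70% of its speed; a pose out of reach is approached as far as the arm can. A call with a gripper value outside its range is refused whole. The fingers move at their own pace and stop on an object; the grip force is fixed at half the most. Time passes only in rows, so rows that do not move let the fingers close. It gives the time, the measured TCP pose, the force, the opening and the grip force at its end, in the units of the state.
- ctrl.get_obs(): the state, without advancing time (a new reading comes with each control period).
- vision.snapshot(name): name is "scene" or "top" or "wrist"; returns (picture, depth): 420x560x3 uint8, red, green, blue; 420x560 float32, m along the optical axis (not along the pixel's ray), 0 where there is no reading.
- vision.camera_model(name): a dict with "vertical_fov" (degrees; the focal length in pixels is half the picture's height over the tangent of half this angle, whatever the lens; pixels are square), "cx", "cy" (the principal point, pixels), "D" ([k1, k2, p1, p2, k3] as OpenCV has them; the pictures are not rectified), "cam_to_world" (4x4, takes a point from camera to world coordinates). Camera axes: x right, y down, z forward; pixel columns grow to the right and rows downward; lengths in m; the calibration is good to about 2 mm. A picture is of the moment at which its call begins: read the wrist's pose just before it. camera_model takes no time and is no camera call; for the wrist camera it gives the pose at the moment of the call.
- ctrl.close_job(): hands the job in; it is judged then, once.
The state is a dict: "clock": time; "joint_pos": joint angles; "qvel": joint speeds; "tau": joint torques, N m; "tool_pos": TCP position; "orientation": TCP orientation; "force": force on the tool from outside, world axes, zero at the start; "moment": the same for the moment, N m; "opening": finger opening in m; "gripper_force": force on a finger pad.
Only numpy, scipy, OpenCV 4.12 (cv2) and the standard library are available. Lean on these libraries where they do the work, as an engineer would, in place of code of your own. Each camera call takes 0.05 s, during which the arm holds its last target. There are 200 camera calls.

## Task

Take the smoky brown glass diamond out of the drying rack, lay it flat on the cork pad and let go, so that you can pick it up again by its edges. Then tuck one of its tips under the fixed brass keeper of the lantern door and press the other end down until the sprung catch snaps back over it and the glass sits level on its ledge all round. Never let the glass fall, and leave the other glass and the tools where they are.

Things in the scene. Friction and masses are not known exactly. Their poses are not given: they have to be found in the camera images.
- diamond: Smoky brown glass diamond, 60 degree rhombus 8 mm thick, 71 g, 55.4 mm across each pair of parallel sides, tips nipped: 97 mm long, 64 mm over the blunt corners. Origin mid-glass, x square to the faces, y along two sides (the other two run 60 deg from y towards z), long diagonal 30 deg from +y towards +z. Starts standing in a rack kerf, z up, edges 27.7 mm above and below origin.
- tip_a (a point): Middle of one tip of the diamond (flat, 8 mm wide), half way through the thickness, 48.5 mm from its centre on the long diagonal (+y, +z end). The two tips and the two faces are alike: the glass may go in any way round.
- tip_b (a point): The same for the diamond's other tip (-y, -z end).
- square: Bystander: square of the same glass, 58 x 58 x 8 mm, standing in another kerf. Origin at the middle of its lower edge, x square to the faces, z up.
- triangle: Bystander: triangle of the same glass, base 68 mm, 57 mm high, 8 mm thick, standing point up in another kerf. Origin at the middle of its lower edge, x square to the faces, z up.
- rack: Fixed spruce drying rack, a block 156 (x) x 116 (y) x 33 mm high with three kerfs 10 mm wide and 18 mm deep along its y, at x = -50, 0 and +50 mm, open at both ends, kerf floors 15 mm above the table. Each holds one piece of glass, in any order. Origin at the centre of its underside, on the table.
- pad: Fixed cork pad 150 (x) x 150 (y) x 5 mm, origin at the centre of its underside, on the table.
- door: Fixed spruce lantern door lying flat, 200 (x) x 132 (y) x 12 mm, origin at the centre of its underside, x along its diamond light. Its top, round the see-through hole (72 x 42 mm), is the ledge the glass rests on. Four beads 10 mm wide, 3 mm high stand 1.2 mm clear of the middle of the glass's sides. Fixed keeper at the +x end, sprung catch at the -x end, two 23 mm high hold-downs at the +y edge.
- seat (a point): Centre of the diamond seat at ledge height, 12 mm above the table, axes as the door's. The seated glass has its long diagonal along x and its top at 8 mm.
- keeper (a point): Fixed brass keeper, 34 mm wide: this point is the foot of its end wall, at x = 49.5 mm from the seat, on the ledge. Its lip reaches back 6 mm from the wall, underside 10.2 mm and top 13 mm above the ledge, and ends in a flare that reaches back 9.5 mm and rises to 15 mm above the ledge. A glass tip tilted down by up to 14 deg goes under.
- catch (a joint): Sprung brass catch at the door's -x end, 22 mm wide: metres it is pushed back (towards door -x), 0 at rest, stop 0.007. Spring 2.5 N at rest, 4 N when 3.5 mm back. A glass tip pressed down on its sloping nose pushes it back (about 6 to 18 N of push on that half of the glass), then it springs home over the top of the glass.
- nose (a point): On the door: tip of the catch's nose when at rest, 44.5 mm from the seat towards -x, so 3 to 4 mm over the end of the seated glass, flat underside here, 8.8 mm above the ledge. Above it the nose slopes back and up at about 60 deg to 5.5 mm farther back and 19 mm above the ledge; behind it the housing reaches 45 mm back and is no higher.
- tin: Bystander: closed tin of horseshoe nails, 116 x 80 x 46 mm, 0.6 kg, latch on its -x side. Origin at the centre of its underside.
- bone: Bystander: flat walnut burnishing bone lying on the table, 147 mm long (own x, point at +x), 22 mm wide, 7 mm thick. Origin on its underside.
- guard: Bystander: chrome half-round guard of a grinding head, 52 mm high, 68 mm across, with a slotted foot. Origin at the centre of its underside.
- cutter: Bystander: pencil-shaped brass glass cutter lying on the table, 140 mm long (own x), 13 mm thick. Origin on its underside.
Not all that is in view belongs to the job. Leave any pink look-alike of the diamond alone. Leave any turquoise look-alike of the door alone.

How it is judged (in metres and radians):
On the way:
1. the diamond lies flat on the cork pad, let go (contact force between diamond and the fingers below 0.1 N and angle between the x axis of diamond and the z axis of pad, either way round below 0.06 rad and contact force between diamond and pad above 0.1 N and contact force between diamond and rack below 0.01 N), for 0.2 s.
At the end, for the whole second after the job is handed in: the glass is in the door seat, let go and at rest: centre within 3 mm along and across, tips within 5 mm of the seat's long line, faces within 0.025 rad of level, its middle 2.5 to 5.2 mm above the ledge, the catch within 1.5 mm of its rest position over the glass (x of diamond in the frame of seat between -0.003 and 0.003 m and y of diamond in the frame of seat between -0.003 and 0.003 m and z of diamond in the frame of seat between 0.0025 and 0.0052 m and y of tip_a in the frame of seat between -0.005 and 0.005 m and angle between the x axis of diamond and the z axis of door, either way round below 0.025 rad and value of joint catch below 0.0015 m and contact force between diamond and the fingers below 0.1 N and linear speed of diamond below 0.01 m/s); the robot touches nothing.
It fails at once if the glass falls or is thrown: faster than 0.5 m/s while not held by the fingers (linear speed of diamond above 0.5 m/s and contact force between diamond and the fingers below 0.1 N).
It fails at once if the square or the triangle of glass is moved more than 25 mm (distance of any of square, triangle from where it was at the start of the episode above 0.025 m).
It fails at once if the tin, the bone, the guard or the cutter is moved more than 30 mm (distance of any of tin, bone, guard, cutter from where it was at the start of the episode above 0.03 m).
It also fails if it takes over 61 s, if anything falls off the work surface, if the arm or the gripper's body presses on something with over 40 N, if the wrist force passes 120 N, or if a joint passes its speed limit or range.

## Working session

There is one attempt and no reset: what is moved stays moved. The work goes in short steps, Python scripts to look and compute and a tool call to move; the robot and the scene stay as the last step left them, time stands still between calls to the robot, and variables do not carry over. Pictures are saved under pics/ and viewed, at most 13 in all, crops included, and the job is handed in when it is done.

Besides the shell and the picture viewer there is one more tool, called after ">>>" as a command line: name --argument value ..., lists and objects as JSON in quotes. move_arm: Moves the arm, as the interface text tells. Its arguments: {"type":"object","properties":{"moves":{"type":"array"}},"required":["moves"]}

```bash
mkdir -p pics; cat > h.py <<'E'
import numpy as np, cv2
from plant import ctrl, vision
def snap(n,save=None):
    m=vision.camera_model(n); im,d=vision.snapshot(n)
    if save: cv2.imwrite('pics/'+save,im[:,:,::-1])
    return im,d,m
def K(m):
    f=210/np.tan(np.radians(m['vertical_fov'])/2)
    return np.array([[f,0,m['cx']],[0,f,m['cy']],[0,0,1.]]),np.array(m['D'],float)
def rays(m,px):
    k,D=K(m); u=cv2.undistortPoints(np.array(px,float).reshape(-1,1,2),k,D).reshape(-1,2)
    T=np.array(m['cam_to_world']); return T[:3,3],np.c_[u,np.ones(len(u))]@T[:3,:3].T
def plane(m,px,z):
    o,r=rays(m,px); return o+r*((z-o[2])/r[:,2])[:,None]
def proj(m,P):
    k,D=K(m); W=np.linalg.inv(np.array(m['cam_to_world']))
    return cv2.projectPoints(np.array(P,float).reshape(-1,1,3),cv2.Rodrigues(W[:3,:3])[0],W[:3,3],k,D)[0].reshape(-1,2)
def cloud(m,d):
    v,u=np.mgrid[:420,:560]; o,r=rays(m,np.c_[u.ravel(),v.ravel()])
    return (o+r*d.ravel()[:,None]).reshape(420,560,3)
E
python3 - <<'E'
from h import *
a,d,m=snap('top','top.png'); b,e,n=snap('scene','scene.png')
np.savez('s0.npz',a=a,d=d,b=b,e=e)
for x in(m,n): print(x['vertical_fov'],x['D'],np.round(x['cam_to_world'],3).tolist())
print(ctrl.get_obs())
E
```

```text
56.94095125364283 [-0.00874698  0.          0.          0.          0.        ] [[0.018, -0.992, 0.121, 0.345], [-1.0, -0.02, -0.009, 0.024], [0.012, -0.121, -0.993, 1.314], [0.0, 0.0, 0.0, 1.0]]
51.17849634612378 [-0.01784556  0.          0.          0.          0.        ] [[-0.829, 0.401, -0.39, 0.992], [0.559, 0.617, -0.553, 0.731], [0.019, -0.677, -0.736, 1.016], [0.0, 0.0, 0.0, 1.0]]
{'clock': 0.1, 'joint_pos': array([-4.89242205e+01,  2.05878575e+01,  6.40738923e-01, -1.93231894e-02,
       -7.01365614e+01, -1.65069346e+01]), 'qvel': array([ 0.02617502, -0.10137521,  0.18546914,  0.15318268, -0.09271466,
        0.05203851]), 'tau': array([-3.45250646e-04, -5.84164166e+01,  2.93753833e+01,  7.01537892e+00,
        1.01858441e-02, -6.53002576e-05]), 'tool_pos': array([ 0.28046872, -0.61351104,  0.23371848]), 'orientation': array([ 1.79914607e+02, -6.36108944e-03, -1.55437729e+02]), 'force': array([0.1447727 , 0.46383429, 0.10001513]), 'moment': array([-0.03370623,  0.02598152,  0.00283806]), 'gripper_force': 0.0, 'opening': 0.08772111537234659}
```

View pics/top.png

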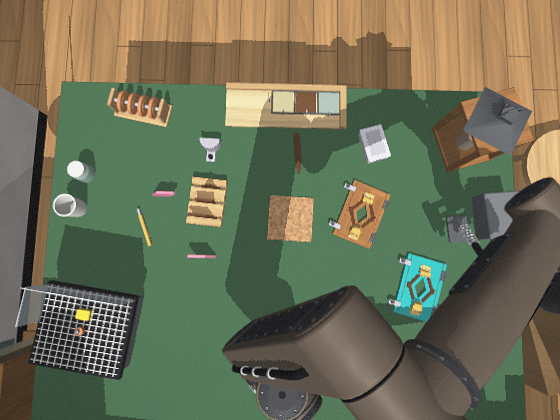

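View pics/scene.png

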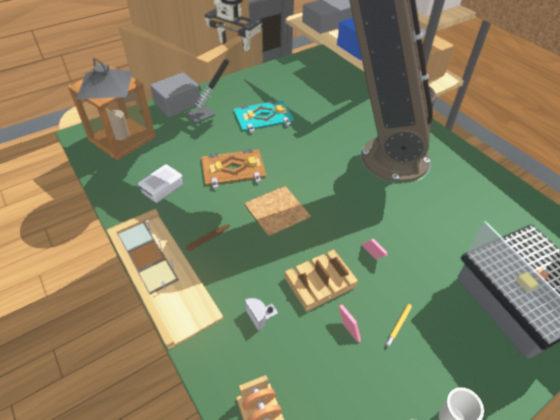

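Top: rack at (206,201) with three brown glasses, pad (290,218), brown door (361,212). The turquoise door is at (420,288), and pink look-alikes are at (164,193) and (201,256). Scene: rack at (320,280), with glasses at about (307,278), (322,270) and (340,262). I'll check which is the diamond in a close crop.

```bash
python3 - <<'E'
from h import *
s=np.load('s0.npz'); m=vision.camera_model('top'); n=vision.camera_model('scene')
c1=cv2.resize(s['b'][235:320,270:390],(720,510),interpolation=cv2.INTER_CUBIC)
cv2.imwrite('pics/c1.png',c1[:,:,::-1])
print(plane(m,[[206,201],[290,218],[361,212],[361,240],[300,150],[210,150],[375,145]],0.01).round(3))
P=cloud(m,s['d']); 
for nm,z0,z1,r in(('rack',.026,.04,(165,235,180,235)),):
    y0,y1,x0,x1=r; q=P[y0:y1,x0:x1].reshape(-1,3); q=q[(q[:,2]>z0)&(q[:,2]<z1)]
    print(nm,len(q),cv2.minAreaRect(q[:,:2].astype('f4')*1000))
hsv=cv2.cvtColor(s['a'],cv2.COLOR_RGB2HSV)
for nm,(x0,x1,y0,y1),z in(('pad',(255,325,185,250),.005),('door',(325,400,172,252),.012)):
    M=np.zeros((420,560),'u1');M[y0:y1,x0:x1]=((hsv[...,0]<22)&(hsv[...,1]>60))[y0:y1,x0:x1]
    c=max(cv2.findContours(M,0,1)[0],key=cv2.contourArea)[:,0]
    print(nm,cv2.minAreaRect((plane(m,c,z)[:,:2]*1000).astype('f4')))
E
```

```text
[[ 0.533  0.262  0.01 ]
 [ 0.481 -0.024  0.01 ]
 [ 0.506 -0.265  0.01 ]
 [ 0.411 -0.264  0.01 ]
 [ 0.718 -0.055  0.01 ]
 [ 0.711  0.256  0.01 ]
 [ 0.742 -0.315  0.01 ]]
rack 1295 ((531.7048950195312, 258.71795654296875), (117.8193359375, 156.88819885253906), 84.28370666503906)
pad ((481.7839050292969, -24.140060424804688), (149.30691528320312, 151.58859252929688), 87.31159973144531)
door ((500.37847900390625, -265.6617736816406), (134.37950134277344, 203.1021728515625), 68.3961410522461)
```

View pics/c1.png

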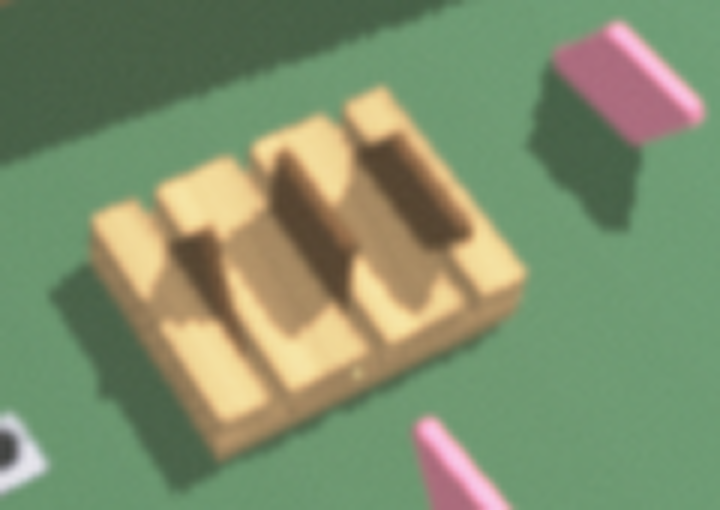

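The crop shows, left to right, a triangle (200,280), a sloping-ended parallelogram (315,215) and a rectangle (420,190). The diamond is therefore the middle piece. I'll move over the rack now.

>>> move_arm --moves '[8.7, -3.25, 3.79, 0, 0, 0, 0, 8.7, -3.25, 3.79, 0, 0, 0, 0, 8.7, -3.25, 3.79, 0, 0, 0, 0, 8.7, -3.25, 3.79, 0, 0, 0, 0, 8.7, -3.25, 3.79, 0, 0, 0, 0, 8.7, -3.25, 3.79, 0, 0, 0, 0, 8.7, -3.25, 3.79, 0, 0, 0, 0, 8.7, -3.25, 3.79, 0, 0, 0, 0]'

```text
clock: 0.9
tool_pos: [0.3909, -0.2281, 0.2346]
orientation: [-180.0, 0.0, -155.4]
force: [1.6, 0.1, 0.3]
opening: 0.087
gripper_force: 0.0
```

>>> move_arm --moves '[8.7, -3.25, 3.79, 0, 0, 0, 0, 8.7, -3.25, 3.79, 0, 0, 0, 0, 8.7, -3.25, 3.79, 0, 0, 0, 0, 8.7, -3.25, 3.79, 0, 0, 0, 0, 8.7, -3.25, 3.79, 0, 0, 0, 0, 8.7, -3.25, 3.79, 0, 0, 0, 0, 8.7, -3.25, 3.79, 0, 0, 0, 0, 8.7, -3.25, 3.79, 0, 0, 0, 0]'

```text
clock: 1.7
tool_pos: [0.5013, 0.156, 0.2345]
orientation: [180.0, -0.0, -155.4]
force: [1.0, -1.0, 0.7]
opening: 0.0874
gripper_force: 0.0
```

>>> move_arm --moves '[3, 0, 0, 0, 0, 0, -0.149, 3, 0, 0, 0, 0, 0, -0.149, 3, 0, 0, 0, 0, 0, -0.149, 3, 0, 0, 0, 0, 0, -0.149, 3, 0, 0, 0, 0, 0, -0.149, 3, 0, 0, 0, 0, 0, -0.149, 3, 0, 0, 0, 0, 0, -0.149]'

```text
clock: 2.4
tool_pos: [0.5011, 0.1537, 0.2342]
orientation: [180.0, -0.0, -95.3]
force: [-0.6, 0.4, 0.3]
opening: 0.0366
gripper_force: 0.0
```

```bash
python3 - <<'E'
from h import *
from scipy.spatial.transform import Rotation as R
o=ctrl.get_obs(); a,d,m=snap('wrist','w1.png'); np.savez('w1.npz',a=a,d=d,T=m['cam_to_world'])
print(o['clock'],o['tool_pos'],o['orientation'],o['joint_pos'],o['opening'])
T=np.eye(4);T[:3,:3]=R.from_euler('xyz',o['orientation'],degrees=True).as_matrix();T[:3,3]=o['tool_pos']
print(np.round(np.linalg.inv(T)@m['cam_to_world'],3),m['vertical_fov'],(d>0).mean())
E
```

```text
2.4 [0.50114732 0.15372022 0.23422317] [ 1.79963535e+02 -1.94591963e-02 -9.53238128e+01] [ 3.85068965e+01  6.33367672e+00 -1.81900413e+01 -1.23232524e-02
 -6.55160637e+01 -4.38256043e+01] 0.03664199627674885
[[ 0.001 -0.962 -0.272  0.073]
 [ 1.     0.001  0.     0.001]
 [ 0.    -0.272  0.962 -0.15 ]
 [ 0.     0.     0.     1.   ]] 65.64550221533379 0.995922619047619
```

View pics/w1.png

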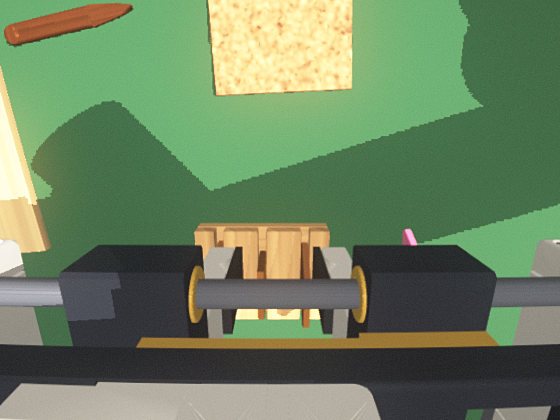

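The wrist view shows the rack at about (262,270), partly hidden by the fingers, with the pad at (282,45). The camera looks ahead along tool +x, so I'll go past the rack to see it clearly.

>>> move_arm --moves '[3, -4.5, -0.8, 0, 0, 0, 0, 3, -4.5, -0.8, 0, 0, 0, 0, 3, -4.5, -0.8, 0, 0, 0, 0, 3, -4.5, -0.8, 0, 0, 0, 0, 3, 0, 0, 0, 0, 0, 0]'

```text
clock: 2.95
tool_pos: [0.5517, 0.3341, 0.2326]
orientation: [180.0, -0.1, -95.7]
force: [-0.1, -0.6, -0.8]
opening: 0.0301
gripper_force: 0.0
```

```bash
python3 - <<'E'
from h import *
o=ctrl.get_obs(); a,d,m=snap('wrist'); np.savez('w2.npz',a=a,d=d,T=m['cam_to_world'])
cv2.imwrite('pics/w2.png',cv2.resize(a[:280,100:460],(720,560),interpolation=cv2.INTER_CUBIC)[:,:,::-1])
P=cloud(m,d); z=P[...,2]
print(o['tool_pos'],o['orientation'],m['D'])
rk=np.hypot(P[...,0]-.532,P[...,1]-.259)<.12
S=(rk&(z>.029)&(z<.037)); q=P[S][:,:2]*1000
print('rack',S.sum(),np.median(z[S]),cv2.minAreaRect(q.astype('f4')))
G=(rk&(z>.045)&(z<.08)).astype('u1')
n,L,st,c=cv2.connectedComponentsWithStats(G)
for i in range(1,n):
    if st[i,4]>30:
        q=P[L==i]; print(st[i],q.min(0).round(4),q.max(0).round(4)); t=q[q[:,2]>q[:,2].max()-.004]; print('  top',t.mean(0).round(4),cv2.minAreaRect((t[:,:2]*1000).astype('f4')))
E
```

```text
[0.55174708 0.33411585 0.23263638] [ 1.79956343e+02 -6.35073473e-02 -9.57014244e+01] [-0.04163733  0.          0.          0.          0.        ]
rack 13588 0.03269255383245098 ((528.5738525390625, 259.85003662109375), (116.38093566894531, 157.07803344726562), 84.26434326171875)
[289  84  10  66 636] [0.522  0.232  0.0552] [0.5347 0.29   0.0749]
  top [0.528  0.2609 0.0726] ((527.9164428710938, 260.9664001464844), (57.90079116821289, 7.5295090675354), 85.01522064208984)
[338  87  14  79 934] [0.4729 0.2366 0.0451] [0.4863 0.3109 0.0723]
  top [0.4801 0.278  0.07  ] ((480.1171569824219, 279.6768798828125), (58.928890228271484, 8.564054489135742), 86.10590362548828)
[235  92  12  37 346] [0.5723 0.2318 0.045 ] [0.5825 0.2665 0.0731]
  top [0.5772 0.2489 0.0709] ((577.5540771484375, 248.65736389160156), (7.1168599128723145, 7.48011589050293), 83.68826293945312)
[277 218   9  16 112] [0.5464 0.3629 0.0477] [0.5543 0.3779 0.0569]
  top [0.5503 0.371  0.0548] ((550.3909912109375, 371.4482421875), (7.655674934387207, 13.319162368774414), 2.6304643154144287)
```

View pics/w2.png

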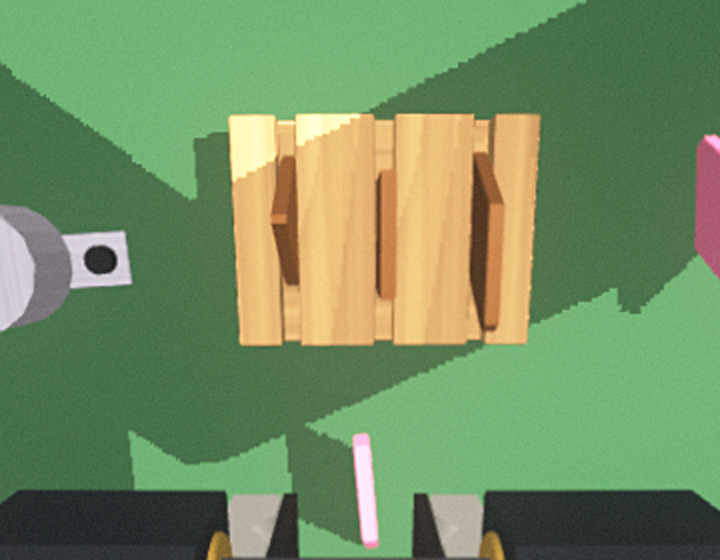

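This corrects me. From the side, the middle piece is the square (top at 73 mm, 58 mm long). The right one, at crop (488,250), has sloping ends and a 70 mm top, so that is the diamond, at about (0.480, 0.268). The left one is the triangle. I'll grip the diamond on its faces.

>>> move_arm --moves '[3, 3.45, 3.26, 0, 0, 0, 0, 3, 3.45, 3.26, 0, 0, 0, 0, 3, 0, 0, 4, 0, 0, 0, 3, 0, 0, 4, 0, 0, 0, 3, 0, 0, 3, 0, 0, 0, 3, 0, 0, 0, 0, 0, 0]'

```text
clock: 3.6
tool_pos: [0.4769, 0.2647, 0.121]
orientation: [179.7, -0.3, -95.9]
force: [-0.3, 0.5, 0.6]
opening: 0.0302
gripper_force: 0.0
```

```bash
python3 - <<'E'
from h import *
o=ctrl.get_obs(); print(o['tool_pos'],o['orientation'],o['force'],o['opening'])
a,d,m=snap('wrist'); P=cloud(m,d); z=P[...,2]
G=((np.abs(P[...,0]-.48)<.025)&(np.abs(P[...,1]-.26)<.07)&(z>.06)&(z<.078)).astype('u1')
n,L,st,c=cv2.connectedComponentsWithStats(G)
for i in range(1,n):
    if st[i,4]>30: q=P[L==i]; print(st[i],q.min(0).round(4),q.max(0).round(4),np.median(q,0).round(4))
E
```

```text
[0.47692776 0.26473451 0.12103155] [179.71748035  -0.30506786 -95.86337298] [-0.33537027  0.47497933  0.55392962] 0.030215588613715667
[268 203  12  76 878] [0.4727 0.2451 0.06  ] [0.4847 0.296  0.0721] [0.4786 0.2686 0.0697]
```

>>> move_arm --moves '[3, -0.4, -0.2, 3, 0, 0, 0, 3, 0, 0, 3.1, 0, 0, 0, 3, 0, 0, 0, 0, 0, 0, 0, 0, 0, 0, 0, 0, 0, 0, 0, 0, 0, 0, 0, 0, 0, 0, 0, 0, 0, 0, 0, 0, 0, 0, 0, 0, 0, 0]'

```text
clock: 4.35
tool_pos: [0.4822, 0.2721, 0.0652]
orientation: [-179.9, 0.1, -95.7]
force: [-4.1, 0.9, 8.0]
opening: 0.0078
gripper_force: 29.9
```

>>> move_arm --moves '[0, 0, 0, -3, 0, 0, 0, 0, 0, 0, -4, 0, 0, 0, 0, 0, 0, -4, 0, 0, 0, 0, 4.8, -0.6, 0, 0, 0, 0, 0, 4.8, -0.6, 0, 0, 0, 0, 0, 4.8, -0.6, 0, 0, 0, 0, 0, 4.8, -0.6, 0, 0, 0, 0, 0, 4.8, -0.6, 0, 0, 0, 0]'

```text
clock: 5.15
tool_pos: [0.4876, 0.0279, 0.1746]
orientation: [-179.9, 0.0, -95.6]
force: [1.8, 0.1, -0.8]
opening: 0.008
gripper_force: 29.8
```

>>> move_arm --moves '[0, 4.8, -0.6, 0, 0, 0, 0, 0, 0, 0, 0, -0.131, 0, 0, 0, 0, 0, 0, -0.131, 0, 0, 0, 0, 0, 0, -0.131, 0, 0, 0, 0, 0, 0, -0.131, 0, 0, 0, 0, 0, 0, -0.131, 0, 0, 0, 0, 0, 0, -0.131, 0, 0, 0, 0, 0, 0, 0, 0, 0]'

```text
clock: 5.95
tool_pos: [0.4889, -0.019, 0.1684]
orientation: [134.2, -0.1, -95.8]
force: [0.4, 1.0, -1.9]
opening: 0.0081
gripper_force: 29.8
```

```bash
python3 - <<'E'
from h import *
o=ctrl.get_obs(); print(o['clock'],o['tool_pos'],o['orientation'],o['force'],o['opening'],o['joint_pos'])
a,d,m=snap('scene'); c=proj(m,[.48,-.02,.05])[0].astype(int); print(c)
x0,y0=max(c[0]-100,0),max(c[1]-90,0)
cv2.imwrite('pics/s2.png',cv2.resize(a[y0:y0+150,x0:x0+200],(800,600),interpolation=cv2.INTER_CUBIC)[:,:,::-1])
E
```

```text
5.95 [ 0.48887543 -0.01902738  0.16835257] [ 1.34178062e+02 -1.18245932e-01 -9.57719220e+01] [ 0.44544219  0.97584154 -1.93609964] 0.008073789871671481 [  10.95370635   35.25828052    5.73851276  -12.24006519 -104.75353765
  -15.07118533]
[278 199]
```

View pics/s2.png

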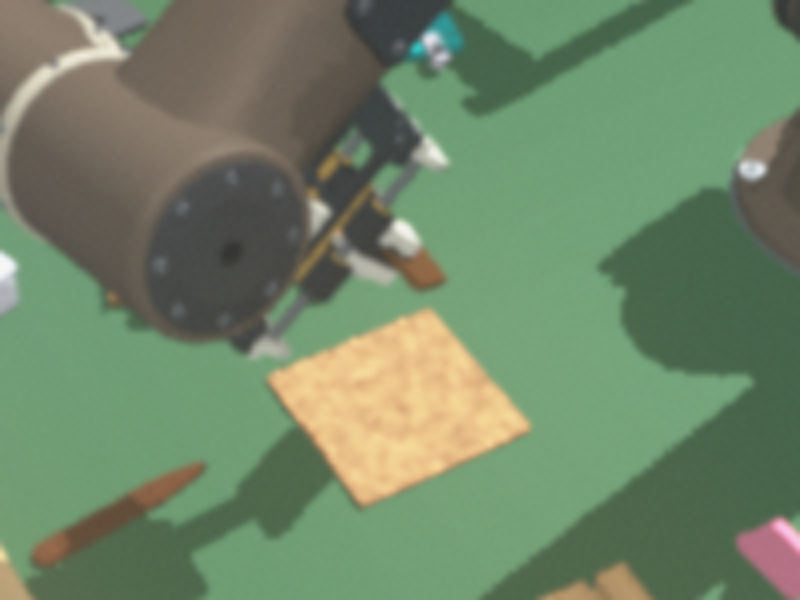

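The glass is held at crop (425,262), tilted as intended. I'll check how much clearance the big wrist joint at (230,250) has before lowering.

```bash
python3 - <<'E'
from h import *
a,d,m=snap('scene'); P=cloud(m,d)
for u,v in((230,250),(205,330),(165,305),(120,200),(265,350),(235,335),(430,155),(425,270)): print(u,v,P[int(109+v/4),int(178+u/4)].round(3))
z=P[...,2]; M=(z>.02)&(P[...,0]>.5)&(P[...,0]<.85)&(abs(P[...,1])<.2); q=P[M]; print(len(q)); i=np.argsort(q[:,2])[:400:40]; print(q[i].round(3))
E
```

```text
230 250 [0.734 0.214 0.479]
205 330 [0.751 0.218 0.441]
165 305 [0.769 0.217 0.465]
120 200 [0.769 0.184 0.502]
265 350 [0.611 0.01  0.165]
235 335 [ 0.627 -0.003  0.179]
430 155 [0.488 0.02  0.286]
425 270 [ 0.473 -0.002  0.158]
13247
[[ 0.836 -0.189  0.02 ]
 [ 0.804 -0.186  0.025]
 [ 0.845 -0.067  0.029]
 [ 0.843  0.014  0.056]
 [ 0.621  0.007  0.165]
 [ 0.512 -0.01   0.172]
 [ 0.628  0.004  0.178]
 [ 0.582  0.     0.183]
 [ 0.562  0.008  0.19 ]
 [ 0.507 -0.008  0.201]]
```

>>> move_arm --moves '[0, 0, -2.06, 2.0, 0, 0, 0, 0, 0, -2.06, 2.0, 0, 0, 0, 0, 0, -2.06, 2.0, 0, 0, 0, 0, 0, -2.06, 2.0, 0, 0, 0, 0, 0, 0, 0, 0, 0, 0, 0, 0, 0, 0, 0, 0, 0]'

```text
clock: 6.65
tool_pos: [0.4913, -0.019, 0.061]
orientation: [135.2, 0.0, -95.6]
force: [0.4, 0.1, 0.9]
opening: 0.008
gripper_force: 29.8
```

>>> move_arm --moves '[0, 0, -0.28, 0.28, 0, 0, 0, 0, 0, -0.28, 0.28, 0, 0, 0, 0, 0, -0.28, 0.28, 0, 0, 0, 0, 0, 0, 0, 0, 0, 0]'

```text
clock: 7.05
tool_pos: [0.4906, -0.0189, 0.0467]
orientation: [135.0, 0.0, -95.7]
force: [-0.7, -0.2, -0.4]
opening: 0.0077
gripper_force: 29.8
```

>>> move_arm --moves '[0, 0, -0.14, 0.14, 0, 0, 0, 0, 0, -0.14, 0.14, 0, 0, 0, 0, 0, 0, 0, 0, 0, 0]'

```text
clock: 7.35
tool_pos: [0.4907, -0.019, 0.0427]
orientation: [134.9, -0.0, -95.7]
force: [-0.4, 1.3, -0.5]
opening: 0.0079
gripper_force: 29.8
```

>>> move_arm --moves '[0, 0, -0.1, 0.1, 0, 0, 0, 0, 0, -0.1, 0.1, 0, 0, 0, 0, 0, 0, 0, 0, 0, 0]'

```text
clock: 7.65
tool_pos: [0.4915, -0.019, 0.0416]
orientation: [135.0, -0.0, -95.6]
force: [3.3, 1.1, 10.0]
opening: 0.0075
gripper_force: 30.1
```

```bash
python3 - <<'E'
from h import *
o=ctrl.get_obs();print(o['force'],o['tool_pos'])
a,d,m=snap('wrist'); P=cloud(m,d)
M=(P[...,0]>.40)&(P[...,0]<.48)&(P[...,1]>-.09)&(P[...,1]<.08)&(P[...,2]>.011)&(P[...,2]<.06)
q=P[M]; print(len(q)); h,s=cv2.cvtColor(a,cv2.COLOR_RGB2HSV)[...,0][M],0
if len(q):
  i=np.argsort(q[:,2])[::max(1,len(q)//12)]; print(np.c_[q[i].round(4),h[i]])
E
```

```text
[ 3.31843393  1.09563567 10.00757259] [ 0.49146925 -0.01900398  0.04155479]
745
[[ 4.552e-01 -6.380e-02  1.100e-02  1.200e+01]
 [ 4.526e-01 -6.420e-02  1.430e-02  1.300e+01]
 [ 4.545e-01 -6.120e-02  1.670e-02  1.200e+01]
 [ 4.574e-01 -6.080e-02  1.860e-02  1.100e+01]
 [ 4.696e-01 -5.510e-02  2.060e-02  1.200e+01]
 [ 4.606e-01 -5.320e-02  2.260e-02  1.300e+01]
 [ 4.736e-01 -5.210e-02  2.430e-02  1.300e+01]
 [ 4.695e-01 -5.430e-02  2.660e-02  1.200e+01]
 [ 4.778e-01 -5.060e-02  2.850e-02  1.300e+01]
 [ 4.762e-01 -5.000e-02  3.050e-02  1.200e+01]
 [ 4.793e-01 -4.860e-02  3.280e-02  1.100e+01]
 [ 4.769e-01 -4.890e-02  3.550e-02  1.200e+01]
 [ 4.795e-01 -2.900e-02  4.940e-02  2.000e+01]]
```

>>> move_arm --moves '[0.8, 0, 0.05, -0.05, 0, 0, 0, 1.0, 0, 0, 0, 0, 0, 0, 1.2, 0, 0, 0, 0, 0, 0, 1.4, 0, 0, 0, 0, 0, 0, 1.6, 0, 0, 0, 0, 0, 0, 1.8, 0, 0, 0, 0, 0, 0, 2.0, 0, 0, 0, 0, 0, 0]'

```text
clock: 8.4
tool_pos: [0.4906, -0.019, 0.0407]
orientation: [134.9, -0.0, -95.7]
force: [-0.2, -0.0, -0.7]
opening: 0.0192
gripper_force: 0.1
```

```bash
python3 - <<'E'
from h import *
o=ctrl.get_obs();print(o['force'],o['tool_pos'],o['opening'],o['gripper_force'])
a,d,m=snap('wrist','w3.png'); P=cloud(m,d)
M=(P[...,0]>.40)&(P[...,0]<.485)&(P[...,1]>-.09)&(P[...,1]<-.035)&(P[...,2]>.009)&(P[...,2]<.06)
q=P[M]; print(len(q));i=np.argsort(q[:,2])[::max(1,len(q)//10)]; print(q[i].round(4))
E
```

```text
[-0.20225617 -0.00952399 -0.71215671] [ 0.49059902 -0.01897152  0.04065137] 0.01920959162257365 0.11689352068060543
1071
[[ 0.4568 -0.0636  0.0094]
 [ 0.4546 -0.0636  0.0146]
 [ 0.4557 -0.0485  0.0168]
 [ 0.4639 -0.0596  0.0193]
 [ 0.4624 -0.0491  0.0216]
 [ 0.476  -0.0525  0.0239]
 [ 0.4813 -0.0493  0.026 ]
 [ 0.4711 -0.0524  0.0279]
 [ 0.4788 -0.0494  0.0301]
 [ 0.4811 -0.0473  0.033 ]
 [ 0.4849 -0.042   0.0377]]
```

View pics/w3.png

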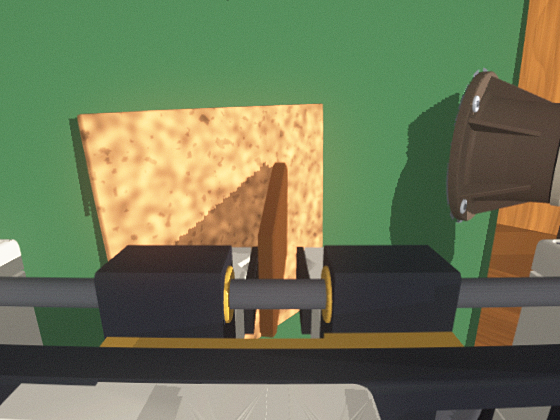

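The glass leans on the lower (left) finger at about (265,250), with its lower edge on the pad. I'll open a little more, then swing upright while lowering, so the finger lets the upper edge down gently.

>>> move_arm --moves '[2.2, 0, 0, 0, 0, 0, 0, 2.4, 0, 0, 0, 0, 0, 0, 2.6, 0, 0, 0, 0, 0, 0, 2.8, 0, 0, 0, 0, 0, 0, 3.0, 0, 0, 0, 0, 0, 0, 3.2, 0, 0, 0, 0, 0, 0, 3.4, 0, 0, 0, 0, 0, 0, 3.4, 0, 0, 0, 0, 0, 0]'

```text
clock: 9.25
tool_pos: [0.4907, -0.019, 0.0408]
orientation: [135.0, -0.0, -95.7]
force: [-0.2, -0.0, 0.3]
opening: 0.034
gripper_force: 0.1
```

>>> move_arm --moves '[3.4, 0, -0.03, 0.42, 0.131, 0, 0, 3.4, 0, -0.03, 0.42, 0.131, 0, 0, 3.4, 0, -0.03, 0.42, 0.131, 0, 0, 3.4, 0, -0.03, 0.42, 0.131, 0, 0, 3.4, 0, 0, 0, 0, 0, 0]'

```text
clock: 9.75
tool_pos: [0.479, -0.0183, 0.0275]
orientation: [165.2, 0.0, -95.7]
force: [0.7, -0.4, 0.2]
opening: 0.0343
gripper_force: 0.0
```

```bash
cat > g.py <<'E'
from h import *
from scipy.spatial.transform import Rotation as R
def see(lo=-.09,hi=.05):
    o=ctrl.get_obs();print(o['clock'],o['force'].round(2),o['tool_pos'].round(4),o['orientation'].round(2),round(o['opening'],4),o['gripper_force'])
    a,d,m=snap('wrist'); P=cloud(m,d); H=cv2.cvtColor(a,cv2.COLOR_RGB2HSV)
    T=np.eye(4);T[:3,:3]=R.from_euler('xyz',o['orientation'],degrees=True).as_matrix();T[:3,3]=o['tool_pos']
    rt=o['tool_pos']-R.from_euler('xyz',o['orientation'],degrees=True).as_matrix()[:,2]*0
    M=(P[...,0]>.40)&(P[...,0]<.56)&(P[...,1]>lo)&(P[...,1]<hi)&(P[...,2]>.0085)&(P[...,2]<.05)&(a[...,0]<170)&(a[...,0]>70)&(H[...,0]<18)
    return o,a,d,m,P,M
E
python3 - <<'E'
from g import *
o,a,d,m,P,M=see(); q=P[M]; print(len(q)); i=np.argsort(q[:,0])[::max(1,len(q)//12)]; print(q[i].round(4))
E
```

```text
9.75 [ 0.73 -0.35  0.24] [ 0.479  -0.0183  0.0275] [ 1.6519e+02  4.0000e-02 -9.5650e+01] 0.0343 0.0
8083
[[ 0.433  -0.0588  0.0109]
 [ 0.4392 -0.0501  0.0133]
 [ 0.4441 -0.0429  0.013 ]
 [ 0.4492 -0.025   0.0127]
 [ 0.4544 -0.0512  0.0125]
 [ 0.4584 -0.0154  0.0117]
 [ 0.4625 -0.0468  0.014 ]
 [ 0.4672 -0.0273  0.0128]
 [ 0.4721 -0.0162  0.0125]
 [ 0.4772 -0.0263  0.0141]
 [ 0.4822  0.0137  0.0129]
 [ 0.4874 -0.0168  0.0131]
 [ 0.5111 -0.033   0.0304]]
```

The glass lies flat (top at 13 mm, pad 5 + 8). I'll back off straight up, level the tool and look.

>>> move_arm --moves '[3.4, 0, 1.0, -3.7, 0, 0, 0, 3.4, 0, 1.0, -3.7, 0, 0, 0, 8, 0, 1.0, -3.7, 0.131, 0, 0, 8, 0, 0, -4, 0.129, 0, 0, 8, -4, 0, -2, 0, 0, 0, 8, -4, 0, 0, 0, 0, 0, 8, 0, 0, 0, 0, 0, 0]'

```text
clock: 10.5
tool_pos: [0.4971, 0.0645, 0.2027]
orientation: [-180.0, 0.1, -95.5]
force: [-0.6, -0.2, -0.4]
opening: 0.068
gripper_force: 0.0
```

```bash
python3 - <<'E'
from g import *
o,a,d,m,P,M=see(-.1,.06); cv2.imwrite('pics/w4.png',a[:,:,::-1])
z=P[...,2]; M&=(z<.02)
n,L,st,_=cv2.connectedComponentsWithStats(M.astype('u1')); i=1+st[1:,4].argmax(); print(st[i],np.median(z[L==i]))
c=max(cv2.findContours((L==i).astype('u1'),0,1)[0],key=cv2.contourArea)[:,0]
W=plane(m,c,.013)[:,:2]*1000
print('glass',cv2.minAreaRect(W.astype('f4'))); mo=cv2.moments(W.astype('f4')); cx,cy=mo['m10']/mo['m00'],mo['m01']/mo['m00']; print(cx,cy,np.degrees(.5*np.arctan2(2*mo['mu11'],mo['mu20']-mo['mu02'])),mo['m00'])
h=cv2.approxPolyDP(W.astype('f4'),5,True)[:,0]; print(h.round(1).tolist())
E
```

```text
10.5 [-0.59 -0.24 -0.38] [0.4971 0.0645 0.2027] [-1.7999e+02  9.0000e-02 -9.5520e+01] 0.068 0.0
[313  62   1   1   1] 0.011451270060514274
glass ((449.683837890625, -58.22914505004883), (0.0, 0.0), 0.0)Traceback (most recent call last):
  File "<stdin>", line 7, in <module>
ZeroDivisionError: float division by zero
```

View pics/w4.png

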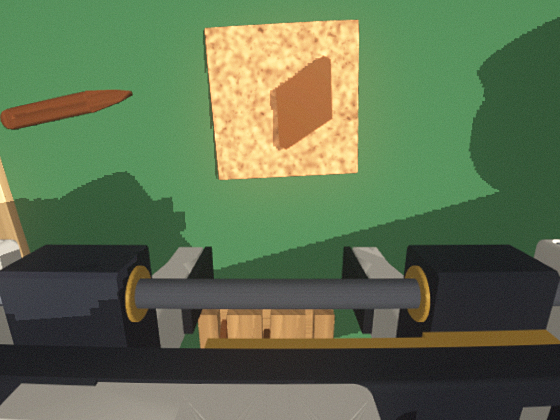

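The glass lies flat on the pad at (302,103), long diagonal running from (330,60) to (276,147). I'll measure it with a better mask.

```bash
cat >> g.py <<'E'
def glass(a,m,P,z,box):
    M=(P[...,0]>box[0])&(P[...,0]<box[1])&(P[...,1]>box[2])&(P[...,1]<box[3])&(a[...,1]<125)&(a[...,0]>a[...,1]*1.25)
    n,L,st,_=cv2.connectedComponentsWithStats(M.astype('u1')); i=1+st[1:,4].argmax()
    k=cv2.morphologyEx((L==i).astype('u1'),cv2.MORPH_OPEN,np.ones((3,3)))
    c=max(cv2.findContours(k,0,1)[0],key=cv2.contourArea)[:,0]
    W=(plane(m,c,z)[:,:2]*1000).astype('f4'); mo=cv2.moments(W)
    c0=np.array([mo['m10'],mo['m01']])/mo['m00']; an=.5*np.arctan2(2*mo['mu11'],mo['mu20']-mo['mu02'])
    e=np.array([np.cos(an),np.sin(an)]); f=np.array([-e[1],e[0]]); V=(W-c0)
    out={'px':st[i].tolist(),'z':np.median(P[...,2][L==i]),'c':c0.round(1),'ang':np.degrees(an).round(1),'area':abs(mo['m00'])}
    for nm,v in(('long',e),('short',f)): t=V@v; out[nm]=(t.min().round(1),t.max().round(1))
    for nm,b in(('s+30',an+np.pi/6),('s-30',an-np.pi/6)):
        t=V@np.array([-np.sin(b),np.cos(b)]); out[nm]=(t.min().round(1),t.max().round(1))
    print(out); return L==i,W
E
python3 - <<'E'
from g import *
o,a,d,m,P,M=see(); glass(a,m,P,.013,(.4,.56,-.1,.06))
E
```

```text
10.55 [-1.21 -0.74 -0.56] [0.4964 0.063  0.2018] [ 1.7989e+02  2.0000e-02 -9.5520e+01] 0.0727 0.0
{'px': [200, 329, 360, 21, 4063], 'z': np.float64(0.2867073304366493), 'c': array([348. , 268.2]), 'ang': np.float64(-4.8), 'area': 6799.813430124428, 'long': (np.float64(-195.5), np.float64(245.5)), 'short': (np.float64(-12.5), np.float64(11.5)), 's+30': (np.float64(-127.4), np.float64(107.1)), 's-30': (np.float64(-99.1), np.float64(127.9))}
```

```bash
sed -i "s/&(a\[...,1\]<125)/\&(P[...,2]<.06)\&(a[...,1]<G)/; s/P,z,box):/P,z,box,G=125):/" g.py
python3 - <<'E'
from g import *
o,a,d,m,P,M=see(); print(a[103,302],a[103,250],a[103,276])
for G in (115,130,145): glass(a,m,P,.013,(.4,.56,-.1,.06),G)
E
```

```text
10.6 [-0.25 -0.38 -0.57] [0.4959 0.0619 0.2012] [ 1.7983e+02 -3.0000e-02 -9.5580e+01] 0.0762 0.0
[173 107  62] [253 220 145] [174 108  62]
{'px': [273, 60, 57, 92, 3341], 'z': np.float64(0.012660577275275642), 'c': array([463.4, -17.9]), 'ang': np.float64(59.7), 'area': 2942.6202804027034, 'long': (np.float64(-38.4), np.float64(44.7)), 'short': (np.float64(-30.0), np.float64(30.8)), 's+30': (np.float64(-27.7), np.float64(29.1)), 's-30': (np.float64(-29.6), np.float64(25.6))}
{'px': [269, 60, 61, 93, 3733], 'z': np.float64(0.012598883832101782), 'c': array([462.5, -20.6]), 'ang': np.float64(57.2), 'area': 3403.8630797544592, 'long': (np.float64(-48.8), np.float64(48.4)), 'short': (np.float64(-30.4), np.float64(31.4)), 's+30': (np.float64(-32.1), np.float64(27.8)), 's-30': (np.float64(-29.7), np.float64(28.4))}
{'px': [269, 59, 62, 94, 3910], 'z': np.float64(0.012559849739762485), 'c': array([463.5, -20.1]), 'ang': np.float64(55.2), 'area': 3585.7516975569306, 'long': (np.float64(-49.7), np.float64(49.7)), 'short': (np.float64(-31.4), np.float64(32.7)), 's+30': (np.float64(-31.1), np.float64(30.0)), 's-30': (np.float64(-30.6), np.float64(29.5))}
```

>>> move_arm --moves '[7.5, 4.2, 1.2, 2, 0, 0, -0.028, 7.5, 4.2, 1.2, 2, 0, 0, 0, 7.5, 0, 0, 4, 0, 0, 0, 7.5, 0, 0, 4, 0, 0, 0, 7.5, 0, 0, 0, 0, 0, 0]'

```text
clock: 11.15
tool_pos: [0.4604, -0.023, 0.0767]
orientation: [179.3, -0.2, -94.3]
force: [-0.8, -0.3, 0.0]
opening: 0.075
gripper_force: 0.0
```

```bash
python3 - <<'E'
from g import *
o,a,d,m,P,M=see(); glass(a,m,P,.013,(.4,.56,-.1,.06),137)
E
```

```text
11.15 [-0.81 -0.28  0.  ] [ 0.4604 -0.023   0.0767] [179.34  -0.2  -94.25] 0.075 0.0
{'px': [142, 167, 173, 112, 11147], 'z': np.float64(0.011860243261285264), 'c': array([480.9, -22.6]), 'ang': np.float64(5.3), 'area': 5545.4954629685235, 'long': (np.float64(-51.4), np.float64(71.2)), 'short': (np.float64(-37.8), np.float64(37.9)), 's+30': (np.float64(-51.9), np.float64(41.8)), 's-30': (np.float64(-55.1), np.float64(43.0))}
```

>>> move_arm --moves '[7.5, 0, 0, 3, 0, 0, 0, 7.5, 0, 0, 2, 0, 0, 0, 7.5, 0, 0, 0, 0, 0, 0, 7.5, 0, 0, 0, 0, 0, 0]'

```text
clock: 11.6
tool_pos: [0.4653, -0.0205, 0.0325]
orientation: [179.9, 0.0, -94.0]
force: [0.6, -0.4, 0.5]
opening: 0.0749
gripper_force: 0.0
```

>>> move_arm --moves '[7.5, 0, 0.2, 0.8, 0, 0, 0, 7.5, 0, 0, 0.8, 0, 0, 0, 7.5, 0, 0, 0, 0, 0, 0, 7.5, 0, 0, 0, 0, 0, 0, 7.5, 0, 0, 0, 0, 0, 0]'

```text
clock: 12.1
tool_pos: [0.4622, -0.0205, 0.0152]
orientation: [179.9, 0.0, -94.1]
force: [-0.1, -0.4, -0.6]
opening: 0.0753
gripper_force: 0.0
```

```bash
python3 - <<'E'
from g import *
o,a,d,m,P,M=see()
# top-face pixels by depth
M=(P[...,2]>.0095)&(P[...,2]<.016)&(abs(P[...,0]-.463)<.06)&(abs(P[...,1]+.02)<.07)
n,L,st,_=cv2.connectedComponentsWithStats(M.astype('u1')); i=1+st[1:,4].argmax(); q=P[L==i]; print(st[i],np.median(q,0),q.min(0),q.max(0))
cv2.imwrite('pics/w5.png',a[:,:,::-1])
E
```

```text
12.1 [-0.08 -0.36 -0.62] [ 0.4622 -0.0205  0.0152] [179.9    0.   -94.06] 0.0753 0.0
[ 222  181  110   98 7910] [ 0.45468408 -0.03424149  0.01256205] [ 0.4323786  -0.06353946  0.00950117] [ 0.48887057 -0.01182136  0.0149442 ]
```

View pics/w5.png

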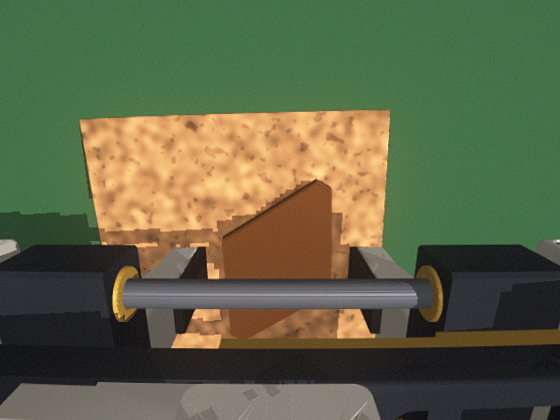

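The glass sits squarely between the fingers, with its far tip at (322,181) and sides at x = 222 and 330. I'll close on its edges.

>>> move_arm --moves '[7.5, 0, 0, -0.17, 0, 0, 0, 5.0, 0, 0, 0, 0, 0, 0, 5.0, 0, 0, 0, 0, 0, 0, 5.0, 0, 0, 0, 0, 0, 0, 5.0, 0, 0, 0, 0, 0, 0, 5.0, 0, 0, 0, 0, 0, 0]'

```text
clock: 12.75
tool_pos: [0.462, -0.0205, 0.0167]
orientation: [179.9, 0.0, -94.1]
force: [-0.2, 0.3, 1.4]
opening: 0.0547
gripper_force: 29.8
```

>>> move_arm --moves '[5.0, 0, 0, -2, 0, 0, 0, 5.0, 0, 0, -4, 0, 0, 0, 5.0, 0, 0, -4, 0, 0, 0, 5.0, 0, 0, -4, 0, 0, 0, 5.0, 0, 0, 0, 0, 0, 0]'

```text
clock: 13.25
tool_pos: [0.4654, -0.0198, 0.1619]
orientation: [-179.6, 0.2, -94.0]
force: [0.4, 0.5, -1.2]
opening: 0.0544
gripper_force: 29.8
```

```bash
python3 - <<'E'
from g import *
o,a,d,m,P,M=see(); print(o['joint_pos'].round(1))
# glass top in tool frame
Rm=R.from_euler('xyz',o['orientation'],degrees=True).as_matrix(); Q=(P-o['tool_pos'])@Rm
M=(abs(Q[...,0])<.07)&(abs(Q[...,1])<.0275)&(abs(Q[...,2]-.003)<.006)
n,L,st,_=cv2.connectedComponentsWithStats(M.astype('u1')); i=1+st[1:,4].argmax(); q=Q[L==i]; print(st[i],np.median(q,0).round(4),q.min(0).round(4),q.max(0).round(4))
A=np.c_[q[:,:2],np.ones(len(q))]; print(np.linalg.lstsq(A,q[:,2],rcond=None)[0])
E
```

```text
13.25 [ 0.35  0.47 -1.18] [ 0.4654 -0.0198  0.1619] [-1.796e+02  1.700e-01 -9.401e+01] 0.0544 29.80669230222702
[ 21.9   4.1 -31.1   0.  -54.4 -25.9]
[ 220  179  112  100 7950] [0.0136 0.0057 0.0042] [-0.0081 -0.0274 -0.003 ] [0.0447 0.0275 0.009 ]
[0.00842406 0.00020165 0.00409413]
```

The glass is held level (55 mm opening) and centred to about 1 mm. Next I'll look at the door from above.

>>> move_arm --moves '[5.0, 4.8, -0.7, -1.5, 0, 0, 0, 5.0, 4.8, -0.7, -1.5, 0, 0, 0, 5.0, 4.8, -0.7, 0, 0, 0, 0, 5.0, 4.8, -0.7, 0, 0, 0, 0, 5.0, 0, 0, 0, 0, 0, 0, 5.0, 0, 0, 0, 0, 0, 0]'

```text
clock: 13.9
tool_pos: [0.4754, -0.2136, 0.1844]
orientation: [179.7, 0.0, -94.3]
force: [-1.2, 0.2, -0.6]
opening: 0.0549
gripper_force: 29.8
```

```bash
python3 - <<'E'
from g import *
o,a,d,m,P,M=see(); cv2.imwrite('pics/w6.png',cv2.resize(a[:270,120:480],(800,600))[:,:,::-1]); np.savez('w6.npz',a=a,d=d,T=m['cam_to_world'],P=P)
q=P[(P[...,2]>.0105)&(P[...,2]<.018)&(abs(P[...,0]-.5)<.14)&(abs(P[...,1]+.266)<.14)]; print(len(q),cv2.minAreaRect((q[:,:2]*1000).astype('f4')),np.median(q[:,2]))
E
```

```text
13.9 [-1.15  0.19 -0.57] [ 0.4754 -0.2136  0.1844] [ 1.7971e+02  3.0000e-02 -9.4270e+01] 0.0549 29.806580543518066
22275 ((502.99224853515625, -255.0341339111328), (162.99600219726562, 201.0387725830078), 68.6498794555664) 0.012025599637343953
```

View pics/w6.png

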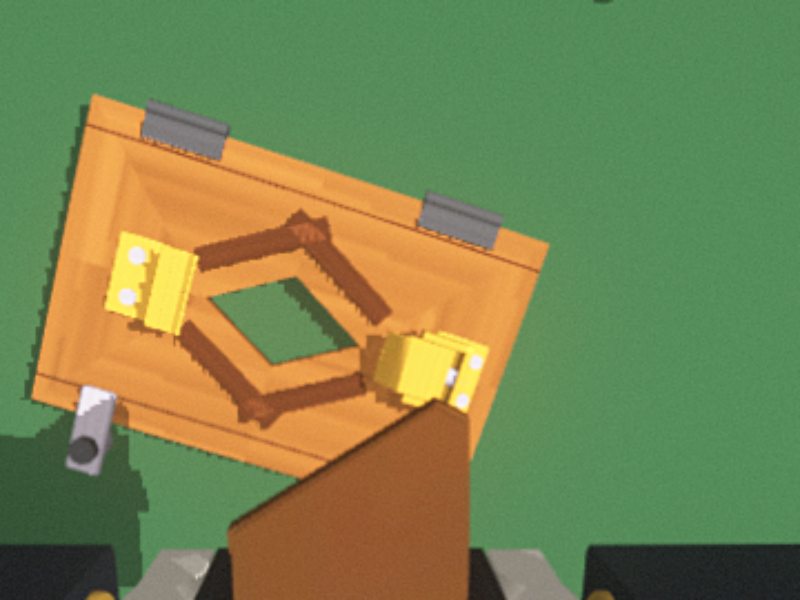

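The keeper is at the left, crop (150,280), world +x. The catch is at the right (430,370), the hole's corners are near (210,297), (296,278), (357,347) and (275,363), and a hold-down is at (90,430). I'll compute the seat frame now.

```bash
python3 - <<'E'
from h import *
s=np.load('w6.npz'); m=vision.camera_model('wrist'); m['cam_to_world']=s['T']; P=s['P']; a=s['a']
cr=np.array([[210,297],[296,278],[357,347],[275,363],[93,95],[548,243],[32,400]])/2.222+[120,0]
W=plane(m,cr,.012)[:,:2]*1000; print(W.round(1).tolist())
print('hole c',W[[0,2]].mean(0),W[[1,3]].mean(0),'len',np.linalg.norm(W[0]-W[2]),np.linalg.norm(W[1]-W[3]),'ang',np.degrees(np.arctan2(*(W[0]-W[2])[::-1])))
print('door edge ang',np.degrees(np.arctan2(*(W[4]-W[5])[::-1])),np.linalg.norm(W[4]-W[5]),np.linalg.norm(W[4]-W[6]))
# refined edges from depth
D=(P[...,2]>.0095)&(P[...,2]<.0145)&(abs(P[...,0]-.5)<.14)&(abs(P[...,1]+.266)<.14)
q=P[D][:,:2]*1000
ph=np.radians(-21.4)
for it in range(3):
    e=np.array([np.cos(ph),np.sin(ph)]); f=np.array([-e[1],e[0]]); X=q@e;Y=q@f; x0,x1=np.percentile(X,[.2,99.8])
    b=np.linspace(x0+5,x1-5,40); ys=np.array([Y[abs(X-t)<2.5].min() for t in b]); g=abs(ys-np.median(ys))<2.5; k=np.polyfit(b[g],ys[g],1); ph+=np.arctan(k[0])
yl=np.median(ys[g]); b=np.linspace(yl+8,yl+95,30); xs=np.array([X[abs(Y-t)<2.5].max() for t in b]); xn=np.array([X[abs(Y-t)<2.5].min() for t in b]); 
print('phi',np.degrees(ph),'ymin',yl,'xmax',np.median(xs),'xmin',np.median(xn[:15]),g.sum())
c=(np.median(xs)+np.median(xn[:15]))/2*e+(yl+66)*f; print('centre',c, 'from xmax', (np.median(xs)-100)*e+(yl+66)*f)
# brass: points above ledge, in door frame
H=cv2.cvtColor(a,cv2.COLOR_RGB2HSV); B=(H[...,0]>22)&(H[...,0]<35)&(H[...,1]>120)&(P[...,2]>.0185)&(P[...,2]<.05)
q=P[B]; V=(q[:,:2]*1000-c); X=V@e;Y=V@f;Z=q[:,2]*1000-12
for nm,s_ in(('keeper',X>0),('catch',X<0)): print(nm,s_.sum(),np.percentile(X[s_],[1,50,99]).round(1),np.percentile(Y[s_],[1,50,99]).round(1),np.percentile(Z[s_],[1,50,99]).round(1))
E
```

```text
[[529.6, -277.4], [491.6, -282.6], [467.4, -251.1], [504.2, -246.7], [567.8, -361.8], [382.6, -289.5], [616.0, -238.6]]
hole c [ 498.48929269 -264.25937009] [ 497.90249656 -264.66338586] len 67.57372140587123 38.044139168727654 ang -22.962623716716095
door edge ang -21.3324543933796 198.8820697488238 132.34306703389072
phi -21.38793375207094 ymin -130.26854005968852 xmax 661.6361929864714 xmin 461.74353518814667 24
centre [ 499.57026789 -264.6799881 ] from xmax [ 499.52029298 -264.66041529]
keeper 546 [40.1 48.5 55.1] [-16.7  -0.6  16.4] [10.9 12.6 14.9]
catch 664 [-81.7 -65.9 -54.6] [-15.1  -1.8  14.1] [11.  14.7 18.9]
```

Everything fits: keeper flare at 40.1 mm with ±17 mm width, door centre (499.6, −264.7) mm, x axis at −21.4°. Next I turn the glass to match (yaw −171.4) and tilt the keeper end down.

>>> move_arm --moves '[5.0, 0, 0, 0, 0, 0, 0.1497, 5.0, 0, 0, 0, 0, 0, 0.1497, 5.0, 0, 0, 0, 0, 0, 0.1497, 5.0, 0, 0, 0, 0, 0, 0.1497, 5.0, 0, 0, 0, 0, 0, 0.1497, 5.0, 0, 0, 0, 0, 0, 0.1497, 5.0, 0, 0, 0, 0, 0, 0.1497, 5.0, 0, 0, 0, 0, 0, 0.1497]'

```text
clock: 14.75
tool_pos: [0.4765, -0.2108, 0.1857]
orientation: [179.9, -0.1, -162.9]
force: [-0.1, 0.5, -0.8]
opening: 0.0546
gripper_force: 29.8
```

>>> move_arm --moves '[5.0, 0, 0, 0, 0, 0, 0.147, 5.0, 0, 0, 0, -0.0545, 0.0945, 0, 5.0, 0, 0, 0, -0.0545, 0.0945, 0, 5.0, 0, 0, 0, 0, 0, 0, 5.0, 0, 0, 0, 0, 0, 0]'

```text
clock: 15.25
tool_pos: [0.4769, -0.2114, 0.1849]
orientation: [173.6, -11.0, -170.4]
force: [0.6, 0.4, -0.3]
opening: 0.0548
gripper_force: 29.8
```

```bash
cat > t.py <<'E'
from h import *
from scipy.spatial.transform import Rotation as R
C=np.array([.4996,-.2647,.012]); PH=np.radians(-21.4)
E=np.array([[np.cos(PH),np.sin(PH),0],[-np.sin(PH),np.cos(PH),0],[0,0,1]]) # rows door axes
GO=np.array([.0007,0,.0081])
def state():
    o=ctrl.get_obs(); Rm=R.from_euler('xyz',o['orientation'],degrees=True).as_matrix()
    g=E@(o['tool_pos']+Rm@GO-C)*1000
    Rd=E@Rm; n=-Rd[:,2]; diag=Rd@[-np.cos(np.pi/6),0.5*-1,0]  # keeper tip: opposite of tool angle -30
    # tool x->angle; tip(+x side) lies at -30deg in world = +30 toward tool +y (z down)
    k=-(Rd@[np.cos(np.pi/6),.5,0])
    print('t',o['clock'],'glass c',g.round(2),'keeper tip dir',k.round(4),'tiltdeg',np.degrees(np.arcsin(-k[2])).round(2),'roll',n.round(3),'F(door)',(E@o['force']).round(1),'open',round(o['opening'],4),o['tool_pos'].round(4),o['orientation'].round(1))
    for nm,s in(('keep bot',-4),('keep top',4)): print(nm,(g+48.5*k+s*n).round(1))
    print('catch bot',(g-48.5*k-4*n).round(1))
    return o,Rm,g
def to(tx,ty,tz):
    o,Rm,g=state(); d=(np.array([tx,ty,tz])-g)/10; print('tool cm',(Rm.T@E.T@d).round(3)); print('unit doorX',(Rm.T@E.T@[1,0,0]).round(3),'unit Z',(Rm.T@[0,0,1]).round(3))
E
python3 -c "
from t import *
to(-10.5,0,50)"
```

```text
t 15.25 glass c [-42.98  40.98 165.09] keeper tip dir [ 0.9756  0.0062 -0.2194] tiltdeg 12.68 roll [0.219 0.002 0.976] F(door) [ 0.4  0.6 -0.3] open 0.0548 [ 0.4769 -0.2114  0.1849] [ 173.6  -11.  -170.4]
keep bot [  3.5  41.3 150.5]
keep top [  5.2  41.3 158.4]
catch bot [-91.2  40.7 171.8]
tool cm [-2.856 -6.391 10.526]
unit doorX [-0.842 -0.493 -0.219] unit Z [ 0.191  0.109 -0.976]
```

>>> move_arm --moves '[5.0, -0.95, -2.13, 3.5, 0, 0, 0, 5.0, -0.95, -2.13, 3.5, 0, 0, 0, 5.0, -0.95, -2.13, 3.5, 0, 0, 0, 5.0, 0, 0, 0, 0, 0, 0, 5.0, 0, 0, 0, 0, 0, 0]'

```text
clock: 15.75
tool_pos: [0.4912, -0.262, 0.0713]
orientation: [173.7, -11.0, -170.5]
force: [0.9, 0.3, 0.1]
opening: 0.0549
gripper_force: 29.8
```

```bash
python3 - <<'E'
from t import *
a,d,m=snap('wrist'); to(-10.5,0,22)
o=ctrl.get_obs(); Rm=R.from_euler('xyz',o['orientation'],degrees=True).as_matrix()
P=cloud(m,d); cv2.imwrite('pics/w7.png',a[:,:,::-1])
Q=(P-o['tool_pos'])@Rm
M=(abs(Q[...,0])<.07)&(abs(Q[...,1])<.0275)&(abs(Q[...,2]-.004)<.004)
n,L,st,_=cv2.connectedComponentsWithStats(M.astype('u1')); i=1+st[1:,4].argmax(); q=Q[L==i]; print(st[i],np.median(q,0).round(4),q.min(0).round(4),q.max(0).round(4))
A=np.c_[q[:,:2],np.ones(len(q))]; print(np.linalg.lstsq(A,q[:,2],rcond=None)[0])
V=(P-C)@E.T*1000; H=cv2.cvtColor(a,cv2.COLOR_RGB2HSV); B=(H[...,0]>22)&(H[...,0]<35)&(H[...,1]>120)&(V[...,2]>6)&(V[...,2]<25)&(V[...,0]<-30)&(abs(V[...,1])<20); q=V[B]
print(len(q),np.percentile(q,[1,50,99],axis=0).round(1))
E
```

```text
t 15.8 glass c [-10.2   -0.63  52.8 ] keeper tip dir [ 0.9762  0.0058 -0.2166] tiltdeg 12.51 roll [0.217 0.002 0.976] F(door) [-0.2  0.3  1.1] open 0.0546 [ 0.4922 -0.2621  0.0726] [ 173.7  -10.8 -170.5]
keep bot [36.3 -0.4 38.4]
keep top [38.  -0.3 46.2]
catch bot [-58.4  -0.9  59.4]
tool cm [-0.586 -0.262  3.013]
unit doorX [-0.842 -0.493 -0.217] unit Z [ 0.188  0.108 -0.976]
[ 221  180  111   99 7866] [0.0151 0.0056 0.0058] [-0.0061 -0.0274  0.0001] [0.0464 0.0275 0.008 ]
[-0.001782    0.00227995  0.00577637]
1148 [[-81.4 -14.8  13. ]
 [-69.5  -3.5  14.7]
 [-55.1  15.3  16.3]]
```

View pics/w7.png

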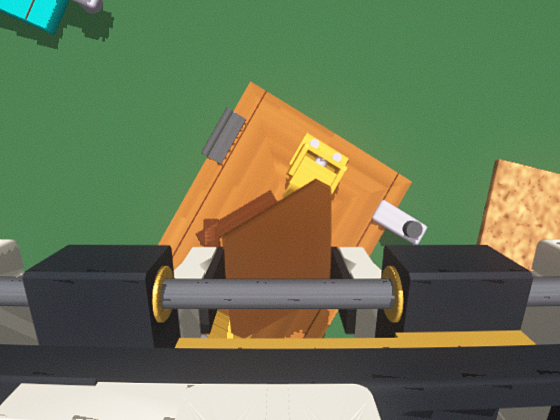

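The held glass is lined up with the catch (tip at (320,182) just over the catch at (315,165)). I'll descend, carefully at the end.

>>> move_arm --moves '[5.0, -0.3, -0.13, 1.5, 0, 0, 0, 5.0, -0.29, -0.13, 1.5, 0, 0, 0, 5.0, 0, 0, 0, 0, 0, 0, 5.0, 0, 0, 0, 0, 0, 0]'

```text
clock: 16.2
tool_pos: [0.4927, -0.2616, 0.0426]
orientation: [173.7, -10.8, -170.5]
force: [-0.6, 0.2, -0.6]
opening: 0.0548
gripper_force: 29.8
```

```bash
python3 -c "
from t import *
to(-10.5,0,15.2)"
```

```text
t 16.2 glass c [-9.850e+00  2.000e-02  2.281e+01] keeper tip dir [ 0.9764  0.006  -0.2157] tiltdeg 12.46 roll [0.216 0.002 0.976] F(door) [-0.6 -0.  -0.6] open 0.0548 [ 0.4927 -0.2616  0.0426] [ 173.7  -10.8 -170.5]
keep bot [36.6  0.3  8.4]
keep top [38.4  0.3 16.3]
catch bot [-58.1  -0.3  29.4]
tool cm [-0.087 -0.052  0.757]
unit doorX [-0.842 -0.494 -0.216] unit Z [ 0.187  0.107 -0.976]
```

>>> move_arm --moves '[5.0, -0.04, -0.02, 0.35, 0, 0, 0, 5.0, -0.05, -0.03, 0.35, 0, 0, 0, 5.0, 0, 0, 0, 0, 0, 0, 5.0, 0, 0, 0, 0, 0, 0]'

```text
clock: 16.6
tool_pos: [0.4916, -0.2617, 0.0338]
orientation: [173.7, -10.9, -170.5]
force: [0.9, 1.0, 0.5]
opening: 0.0546
gripper_force: 29.8
```

```bash
python3 -c "
from t import *
state()"
```

```text
t 16.6 glass c [-10.85  -0.52  14.07] keeper tip dir [ 0.976   0.0049 -0.2179] tiltdeg 12.58 roll [0.218 0.002 0.976] F(door) [0.5 1.3 0.5] open 0.0546 [ 0.4916 -0.2617  0.0338] [ 173.7  -10.9 -170.5]
keep bot [35.6 -0.3 -0.4]
keep top [37.4 -0.3  7.4]
catch bot [-59.1  -0.8  20.7]
```

>>> move_arm --moves '[5.0, -0.015, -0.01, 0.08, 0, 0, 0, 5.0, 0, 0, 0, 0, 0, 0]'

```text
clock: 16.8
tool_pos: [0.4917, -0.2618, 0.0336]
orientation: [173.7, -10.9, -170.5]
force: [0.4, 1.8, 6.6]
opening: 0.0548
gripper_force: 29.8
```

>>> move_arm --moves '[5.0, -0.015, -0.01, 0.08, 0, 0, 0, 5.0, 0, 0, 0, 0, 0, 0]'

```text
clock: 17.0
tool_pos: [0.4917, -0.2618, 0.0335]
orientation: [173.7, -10.9, -170.5]
force: [-0.7, 3.0, 10.8]
opening: 0.055
gripper_force: 29.8
```

Ledge contact registered (6 to 11 N) where expected. I'll ease up and slide the tip under the keeper.

>>> move_arm --moves '[5.0, 0.03, 0.017, -0.16, 0, 0, 0, 5.0, -0.168, -0.099, -0.043, 0, 0, 0, 5.0, -0.168, -0.099, -0.043, 0, 0, 0, 5.0, -0.168, -0.099, -0.043, 0, 0, 0, 5.0, -0.168, -0.099, -0.043, 0, 0, 0, 5.0, 0, 0, 0, 0, 0, 0]'

```text
clock: 17.6
tool_pos: [0.4991, -0.2648, 0.0334]
orientation: [173.7, -10.9, -170.5]
force: [0.2, -0.0, 0.2]
opening: 0.0548
gripper_force: 29.8
```

```bash
python3 -c "
from t import *
state()"
```

```text
t 17.6 glass c [-2.77 -0.65 13.63] keeper tip dir [ 0.9759  0.0048 -0.2183] tiltdeg 12.61 roll [0.218 0.002 0.976] F(door) [0.2 0.1 0.2] open 0.0548 [ 0.4991 -0.2648  0.0334] [ 173.7  -10.9 -170.5]
keep bot [43.7 -0.4 -0.9]
keep top [45.4 -0.4  6.9]
catch bot [-51.   -0.9  20.3]
```

>>> move_arm --moves '[5.0, -0.1, -0.06, -0.03, 0, 0, 0, 5.0, -0.1, -0.06, -0.03, 0, 0, 0, 5.0, 0, 0, 0, 0, 0, 0]'

```text
clock: 17.9
tool_pos: [0.5012, -0.2656, 0.0336]
orientation: [173.7, -10.9, -170.5]
force: [-0.1, -0.1, -0.1]
opening: 0.0547
gripper_force: 29.8
```

>>> move_arm --moves '[5.0, -0.1, -0.06, -0.03, 0, 0, 0, 5.0, 0, 0, 0, 0, 0, 0]'

```text
clock: 18.1
tool_pos: [0.5023, -0.266, 0.0337]
orientation: [173.7, -10.9, -170.5]
force: [-0.5, -0.5, -1.1]
opening: 0.0545
gripper_force: 29.8
```

```bash
python3 -c "
from t import *
state()"
```

```text
t 18.1 glass c [ 0.68 -0.62 13.94] keeper tip dir [ 0.9759  0.0049 -0.2181] tiltdeg 12.6 roll [0.218 0.002 0.976] F(door) [-0.2 -0.7 -1.1] open 0.0545 [ 0.5023 -0.266   0.0337] [ 173.7  -10.9 -170.5]
keep bot [47.1 -0.4 -0.5]
keep top [48.9 -0.4  7.3]
catch bot [-47.5  -0.9  20.6]
```

>>> move_arm --moves '[5.0, -0.05, -0.03, -0.015, 0, 0, 0, 5.0, -0.05, -0.03, -0.015, 0, 0, 0, 5.0, 0, 0, 0, 0, 0, 0]'

```text
clock: 18.4
tool_pos: [0.5033, -0.2665, 0.0337]
orientation: [173.6, -10.9, -170.5]
force: [-0.6, -0.0, 0.0]
opening: 0.0548
gripper_force: 29.8
```

>>> move_arm --moves '[5.0, -0.05, -0.03, -0.015, 0, 0, 0, 5.0, 0, 0, 0, 0, 0, 0]'

```text
clock: 18.6
tool_pos: [0.5035, -0.2665, 0.0337]
orientation: [173.6, -11.0, -170.5]
force: [-1.5, 0.7, 0.2]
opening: 0.0547
gripper_force: 29.8
```

>>> move_arm --moves '[5.0, -0.08, -0.05, -0.02, 0, 0, 0, 5.0, 0, 0, 0, 0, 0, 0]'

```text
clock: 18.8
tool_pos: [0.5036, -0.2666, 0.0335]
orientation: [173.6, -11.0, -170.5]
force: [-4.1, 2.7, 0.7]
opening: 0.0549
gripper_force: 29.8
```

```bash
python3 -c "
from t import *
state()"
```

```text
t 18.8 glass c [ 2.09 -0.7  13.75] keeper tip dir [ 0.9754  0.0046 -0.2206] tiltdeg 12.74 roll [0.221 0.002 0.975] F(door) [-4.8  1.1  0.7] open 0.0549 [ 0.5036 -0.2666  0.0335] [ 173.6  -11.  -170.5]
keep bot [48.5 -0.5 -0.8]
keep top [50.3 -0.5  7. ]
catch bot [-46.1  -0.9  20.6]
```

The tip is under the keeper and touching its wall. I'll back off slightly and lower the catch end onto the nose.

>>> move_arm --moves '[5.0, 0.06, 0.035, 0.16, 0.015, -0.026, 0, 5.0, 0.06, 0.035, 0.16, 0.015, -0.026, 0, 5.0, 0, 0, 0, 0, 0, 0, 5.0, 0, 0, 0, 0, 0, 0]'

```text
clock: 19.2
tool_pos: [0.5028, -0.2663, 0.0312]
orientation: [175.4, -8.0, -170.8]
force: [-1.9, 1.3, -0.3]
opening: 0.0548
gripper_force: 29.8
```

```bash
python3 -c "
from t import *
state()"
```

```text
t 19.2 glass c [ 1.71 -0.71 11.26] keeper tip dir [ 0.9871  0.0051 -0.16  ] tiltdeg 9.2 roll [0.16  0.002 0.987] F(door) [-2.2  0.5 -0.3] open 0.0548 [ 0.5028 -0.2663  0.0312] [ 175.4   -8.  -170.8]
keep bot [48.9 -0.5 -0.4]
keep top [50.2 -0.5  7.4]
catch bot [-46.8  -1.   15.1]
```

>>> move_arm --moves '[5.7, 0, 0, 0, 0, 0, 0, 5.9, 0, 0, 0, 0, 0, 0, 6.2, 0, 0, 0, 0, 0, 0, 6.5, 0, 0, 0, 0, 0, 0, 6.5, 0, 0, 0, 0, 0, 0]'

```text
clock: 19.7
tool_pos: [0.5031, -0.2664, 0.0309]
orientation: [175.4, -7.9, -170.8]
force: [-0.5, -0.4, -0.3]
opening: 0.0647
gripper_force: 0.0
```

```bash
cat >> t.py <<'E'
def gtop(P,a):
    V=(P-C)@E.T*1000; M=(abs(V[...,0])<56)&(abs(V[...,1])<40)&(V[...,2]>4.5)&(V[...,2]<28)&(a[...,1]<125)&(a[...,0]>1.25*a[...,1])
    n,L,st,_=cv2.connectedComponentsWithStats(M.astype('u1')); i=1+st[1:,4].argmax(); q=V[L==i]
    A=np.c_[q[:,:2],np.ones(len(q))]; c=np.linalg.lstsq(A,q[:,2],rcond=None)[0]; r=abs(A@c-q[:,2])<1.5
    c=np.linalg.lstsq(A[r],q[r,2],rcond=None)[0]; q=q[r]
    print(st[i],'slopes deg',np.degrees(c[:2]).round(2),'z0',c[2].round(2),'min',q.min(0).round(1),'max',q.max(0).round(1))
    t=q[q[:,0]<q[:,0].min()+1.5]; print('catch tip y',t[:,1].min().round(1),t[:,1].max().round(1))
E
python3 - <<'E'
from t import *
state(); a,d,m=snap('wrist'); gtop(cloud(m,d),a)
E
```

```text
t 19.7 glass c [ 1.99 -0.68 11.  ] keeper tip dir [ 0.9872  0.005  -0.1591] tiltdeg 9.16 roll [0.159 0.001 0.987] F(door) [-0.4 -0.5 -0.3] open 0.0647 [ 0.5031 -0.2664  0.0309] [ 175.4   -7.9 -170.8]
keep bot [49.2 -0.4 -0.7]
keep top [50.5 -0.4  7.2]
catch bot [-46.5  -0.9  14.8]
[ 223  167  133  112 8768] slopes deg [-7.37  0.91] z0 14.9 min [-53.3 -32.2  11.1] max [20.8 27.4 21.3]
catch tip y -1.4 10.7
```

The glass now rests tip-under-keeper and on the nose (7.4° tilt). I'll lift off, level, turn 30° and close the fingers to press.

>>> move_arm --moves '[6.5, 0.35, 0.2, -2.47, 0, 0, 0, 6.5, 0.35, 0.2, -2.47, 0, 0, 0, 0, 0, 0, 0, 0.04, -0.069, 0, 0, 0, 0, 0, 0.04, -0.069, 0, 0, 0, 0, 0, 0, 0, 0.131, 0, 0, 0, 0, 0, 0, 0.131, 0, 0, 0, 0, 0, 0, 0.131, 0, 0, 0, 0, 0, 0, 0.131]'

```text
clock: 20.55
tool_pos: [0.5028, -0.2663, 0.0812]
orientation: [-180.0, -0.0, 158.6]
force: [1.0, -0.4, -1.3]
opening: 0.0227
gripper_force: 0.0
```

>>> move_arm --moves '[0, 0, 0, 0, 0, 0, 0, 0, 0, 0, 0, 0, 0, 0, 0, 0, 0, 0, 0, 0, 0]'

```text
clock: 20.85
tool_pos: [0.5028, -0.2663, 0.081]
orientation: [-179.9, -0.0, 159.0]
force: [0.1, 0.0, 0.3]
opening: 0.0017
gripper_force: 0.0
```

```bash
cat >> t.py <<'E'
def tcp(tx,ty,tz):
    o=ctrl.get_obs(); Rm=R.from_euler('xyz',o['orientation'],degrees=True).as_matrix(); g=E@(o['tool_pos']-C)*1000
    print(o['clock'],'tcp door',g.round(1),'axes',(E@Rm).round(3).tolist(),'F',(E@o['force']).round(1),o['opening'],'move cm',(Rm.T@E.T@(np.array([tx,ty,tz])-g)/10).round(2))
E
python3 - <<'E'
from t import *
tcp(-30,0,30); a,d,m=snap('wrist','w8.png'); gtop(cloud(m,d),a)
E
```

```text
20.85 tcp door [ 3.6 -0.3 69. ] axes [[-1.0, -0.008, -0.001], [-0.008, 1.0, -0.001], [0.001, -0.001, -1.0]] F [0.1 0.  0.3] 0.0017072851313771988 move cm [3.35 0.06 3.9 ]
[ 230  151   96  128 5603] slopes deg [-7.78  0.48] z0 14.97 min [-51.7 -31.2   9.5] max [37.9 31.4 21.5]
catch tip y -10.0 11.2
```

View pics/w8.png

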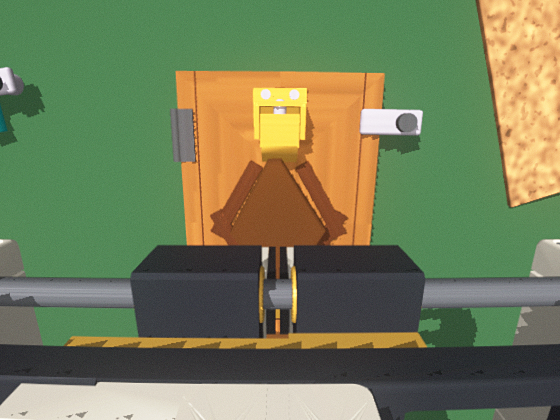

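The glass tip (283,160) rests on the catch nose, centred between the beads. I'll go over the catch half and press.

>>> move_arm --moves '[0, 1.7, 0, 1, 0, 0, 0, 0, 1.7, 0.05, 1.3, 0, 0, 0, 0, 0, 0, 1.3, 0, 0, 0, 0, 0, 0, 0, 0, 0, 0, 0, 0, 0, 0, 0, 0, 0]'

```text
clock: 21.4
tool_pos: [0.4716, -0.2538, 0.0452]
orientation: [-179.9, -0.0, 158.9]
force: [0.7, 0.4, -0.0]
opening: 0.0004
gripper_force: 0.0
```

>>> move_arm --moves '[0, 0, 0, 0.2, 0, 0, 0, 0, 0, 0, 0.2, 0, 0, 0, 0, 0, 0, 0.2, 0, 0, 0, 0, 0, 0, 0, 0, 0, 0]'

```text
clock: 21.8
tool_pos: [0.4717, -0.2537, 0.0392]
orientation: [-180.0, 0.0, 158.9]
force: [-0.4, 0.1, 2.3]
opening: 0.0004
gripper_force: 1.0
```

>>> move_arm --moves '[0, 0, 0, 0.2, 0, 0, 0, 0, 0, 0, 0.2, 0, 0, 0, 0, 0, 0, 0, 0, 0, 0]'

```text
clock: 22.1
tool_pos: [0.4708, -0.2535, 0.0345]
orientation: [-179.9, -0.1, 158.9]
force: [0.4, -0.6, 0.0]
opening: 0.0002
gripper_force: 0.0
```

```bash
python3 -c "
from t import *
tcp(-30,0,16)"
```

```text
22.1 tcp door [-30.9  -0.1  22.5] axes [[-1.0, -0.005, -0.001], [-0.005, 1.0, -0.001], [0.001, -0.001, -1.0]] F [ 0.6 -0.4  0. ] 0.00018350176454732592 move cm [-0.09  0.01  0.65]
```

>>> move_arm --moves '[0, 0, 0, 0.2, 0, 0, 0, 0, 0, 0, 0.2, 0, 0, 0, 0, 0, 0, 0, 0, 0, 0]'

```text
clock: 22.4
tool_pos: [0.4711, -0.2536, 0.0308]
orientation: [-179.9, -0.1, 158.9]
force: [-1.2, 1.4, 1.8]
opening: 0.0002
gripper_force: 0.8
```

>>> move_arm --moves '[0, 0, 0, 0.2, 0, 0, 0, 0, 0, 0, 0, 0, 0, 0]'

```text
clock: 22.6
tool_pos: [0.4713, -0.2535, 0.029]
orientation: [-180.0, -0.0, 158.9]
force: [-0.1, 1.5, 3.1]
opening: 0.0004
gripper_force: 1.3
```

```bash
python3 - <<'E'
from t import *
tcp(-30,0,16); a,d,m=snap('wrist'); gtop(cloud(m,d),a)
E
```

```text
22.6 tcp door [-30.4   0.1  17. ] axes [[-1.0, -0.005, -0.0], [-0.005, 1.0, -0.001], [0.0, -0.001, -1.0]] F [-0.6  1.4  3.1] 0.00039072159225676307 move cm [-0.04 -0.01  0.1 ]
[256 233  45  46 663] slopes deg [-30.08   5.2 ] z0 -9.2 min [-52.1 -10.4   6.9] max [-29.9  11.4  19.5]
catch tip y -6.3 11.1
```

>>> move_arm --moves '[0, 0, 0, 0.1, 0, 0, 0, 0, 0, 0, 0.1, 0, 0, 0, 0, 0, 0, 0, 0, 0, 0]'

```text
clock: 22.95
tool_pos: [0.4714, -0.2536, 0.0283]
orientation: [-179.9, 0.0, 158.9]
force: [-4.1, 3.5, 17.3]
opening: 0.0008
gripper_force: 8.5
```

>>> move_arm --moves '[0, 0, 0, 0.1, 0, 0, 0, 0, 0, 0, 0, 0, 0, 0]'

```text
clock: 23.15
tool_pos: [0.4715, -0.2537, 0.0282]
orientation: [-179.9, 0.0, 158.9]
force: [-7.4, 5.5, 27.3]
opening: 0.0006
gripper_force: 13.6
```

It is stiff at the seated height (fingertip about 8 mm above the ledge). I'll lift and check.

>>> move_arm --moves '[0, 0, 0, -0.3, 0, 0, 0, 0, -1.5, 0, -4, 0, 0, 0, 0, -4, 0, -4, 0, 0, 0, 0, -4, 0, -2, 0, 0, 0, 0, -4, 0, 0, 0, 0, 0, 0, 0, 0, 0, 0, 0, 0, 0, 0, 0, 0, 0, 0, 0]'

```text
clock: 23.85
tool_pos: [0.5927, -0.3006, 0.1229]
orientation: [-179.9, -0.1, 158.8]
force: [-0.6, 0.7, -0.7]
opening: 0.0004
gripper_force: 0.0
```

```bash
python3 - <<'E'
from t import *
tcp(-30,0,16); a,d,m=snap('wrist'); P=cloud(m,d); gtop(P,a)
V=(P-C)@E.T*1000; H=cv2.cvtColor(a,cv2.COLOR_RGB2HSV); B=(H[...,0]>22)&(H[...,0]<35)&(H[...,1]>100)&(V[...,2]>7)&(V[...,2]<25)&(abs(V[...,1])<25)
for s,t in((V[...,0]<-30,'catch'),(V[...,0]>30,'keeper')):
    q=V[B&s]; print(t,len(q),np.percentile(q,[1,99],axis=0).round(1).tolist() if len(q) else 0)
c=proj(m,C)[0]; x,y=int(c[0]),int(c[1]); print(x,y)
x0,y0=max(0,min(x-130,300)),max(0,min(y-100,225)); cv2.imwrite('pics/w9.png',cv2.resize(a[y0:y0+195,x0:x0+260],(780,585),interpolation=cv2.INTER_CUBIC)[:,:,::-1])
E
```

```text
23.85 tcp door [ 99.8   0.5 110.9] axes [[-1.0, -0.004, -0.002], [-0.004, 1.0, -0.001], [0.002, -0.001, -1.0]] F [-0.8  0.4 -0.7] 0.0003799851646430078 move cm [1.295e+01 1.000e-02 9.520e+00]
[ 234    0   86  139 6986] slopes deg [-1.09  0.09] z0 7.78 min [-54.4 -31.7   5.1] max [39.1 30.7 11.3]
catch tip y 11.2 11.3
catch 0 0
keeper 808 [[40.2, -16.5, 11.0], [55.3, 16.7, 14.4]]
277 84
```

View pics/w9.png

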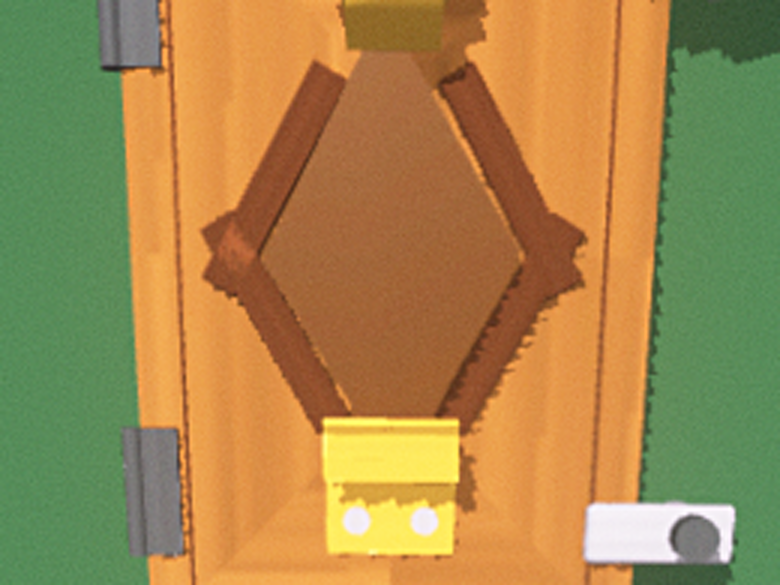

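The glass sits inside all four beads. The keeper covers one tip at (390,440) and the catch nose the other at (395,50). I'll check level and nose position on clean pixels.

```bash
python3 - <<'E'
from t import *
a,d,m=snap('wrist'); V=(cloud(m,d)-C)@E.T*1000
X,Y,Z=V[...,0],V[...,1],V[...,2]
M=(X>-38)&(X<36)&(abs(Y)<(50-abs(X))*.577)&(abs(Z-8)<4); A=np.c_[X[M],Y[M],np.ones(M.sum())]; c=np.linalg.lstsq(A,Z[M],rcond=None)[0]; print('slopes rad',c[:2].round(4),'z0',c[2],'n',M.sum())
G=(X>-95)&(X<-10)&(Y>20)&(abs(Z)<3)&(Y<58); print('ledge z',np.median(Z[G]),np.polyfit(X[G],Z[G],1))
for x in range(-52,-36): 
    s=(abs(X-x)<.6)&(abs(Y)<3); 
    if s.sum(): print(x,Z[s].mean().round(1),a[s].mean(0).round(0))
E
```

```text
slopes rad [ 0.0002 -0.0003] z0 7.6982815240024145 n 5253
ledge z -0.22398783398315872 [0.02024789 0.65718762]
-52 18.6 [179. 132.  48.]
-51 18.5 [160. 117.  44.]
-50 17.8 [146. 107.  41.]
-49 16.5 [144. 106.  41.]
-48 15.3 [143. 104.  39.]
-47 13.8 [143. 104.  39.]
-46 12.3 [143. 104.  38.]
-45 10.2 [148. 105.  44.]
-44 8.1 [166. 110.  60.]
-43 7.9 [173. 112.  66.]
-42 7.8 [171. 110.  65.]
-41 7.8 [172. 111.  64.]
-40 7.6 [172. 111.  65.]
-39 8.1 [172. 111.  66.]
-38 7.7 [171. 110.  64.]
-37 7.6 [172. 110.  66.]
```

The glass is level to 0.0003 rad with its top 7.9 mm above the ledge. The nose tip is at −44.5 mm, so the catch is home. Handing in.

```bash
python3 -c "
from plant import ctrl
print(ctrl.close_job())"
```

```text
the job is handed in; nothing more can be done
None
```

The diamond is seated in the lantern door with one tip under the keeper and the catch snapped back over the other; it lies level, and I handed the job in at about 24 s of the 61 s allowed (no verdict was returned).

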